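Clamp a bushing in the V-block with a quarter-turn T-slot clamp

ROBOT

A 6-joint arm with a two-finger parallel gripper is mounted at the origin on a cart in front of the work surface, level with it; the furniture and walls round the work are solid. World frame = base frame: x ahead of the robot, y to its left, z up, the work surface at z = 0. Lengths are in m, angles in rad, forces in N, time in s.
With the tool pointing down it reaches from about 0.25 to 0.775 m from the base axis. Payload 4 kg.
Tool frame: the origin (TCP) lies at the very end of the fingers, on their centre line; the grasp point (between the pads) lies hold_point_z behind it (hold_point_z is the distance from the TCP to the grasp point, in m); z points along the fingers, y is the direction in which the jaws open and shut (so a half turn about z gives the same grasp; the last joint's range is limited). The gripper opens to 94 mm and grips with 3 to 60 N. Pads are 16 mm wide; open, the fingers measure 119 mm over their backs; the gripper's body (75 mm by 177 mm) begins 78 mm behind the grasp point.
Start: joints at [-1.355, 0.087, 1.371, -0, 1.684, -0.103], TCP at [0.172, -0.522, 0.206] pointing down, gripper open.
Joint ranges: [-3.1, 3.1], [-0.76, 2.03], [0.27, 2.55], [-1.08, 4.22], [0.17, 2.65], [-2.57, 2.57]. Speed limits (rad/s): [2.79, 2.79, 3.14, 3.14, 3.14, 3.14].

INTERFACE

Orientations are given as [roll, pitch, yaw] about the fixed x, y, z axes, in that order (R = Rz(yaw) Ry(pitch) Rx(roll)).
In Python, from bench import * gives the robot as it stands.
- The arm moves only by the tool step_arm, never from a script. Its argument "increments" is text: rows parted by semicolons, each of 6 numbers parted by spaces: the shift along the tool's x, y, z in cm, then the turn, a rotation vector about the tool's x, y, z in rad. A call has 1 to 5 rows; each row shifts and turns the commanded pose from where the row before left it, along the tool's axes as they then stand; what a row does not reach is not made up. A row lasts 1/10 s, in which the tool goes at most 50 mm and 8.59 degrees, less where a joint would pass 70% of its speed; a pose out of reach is approached as far as the arm can. A call is refused whole if a number of a shift passes 5 or a number of a turn 0.15, either way. A call with a gripper value outside its range is refused whole. "claw" is the gripper's target within -1 to 1 (shut at 1, half-way at 0, fully open at -1), set as the call begins (left out, the last holds). The fingers move at their own pace and stop on an object; the grip force is fixed at half the most. Time passes only in rows, so rows that do not move let the fingers close. It gives the time, the measured TCP pose, the force and the opening at its end, in the units of the state.
- get_obs(): the state, without advancing time (a new reading comes with each control period).
- snapshot(name): name is "side" or "top" or "wrist"; returns the picture (400x640x3 uint8, red, green, blue); there is no depth.
- calibration(name): a dict with "camera_matrix" (3x3 intrinsics, pixels), "eye" and "orientation" of the camera in the world; the wrist camera has in their place "tool_from_camera" (4x4, takes a point from camera to tool coordinates, whose origin is the TCP and whose axes are the flange's). Camera axes: x right, y up, looking along -z (the intrinsics and any distortion apply to the point x, -y, -z); pixel columns grow to the right and rows downward; lengths in m; the calibration is good to about 2 mm. The wrist camera is an equidistant fisheye: a pixel r from the principal point sees the ray r / f radians off the axis. A picture is of the moment at which its call begins: read the wrist's pose just before it. calibration takes no time and is no camera call.
- close_job(): hands the job in, once; it reports no verdict.
The state is a dict: "time": time; "joint_positions": joint angles; "qvel": joint speeds; "joint_torque": joint torques, N m; "tool_pos": TCP position; "ee_rot": TCP orientation; "wrist_force": force on the tool from outside, world axes, zero at the start; "wrist_torque": the same for the moment, N m; "width": finger opening in m.
Only numpy, scipy, OpenCV 4.12 (cv2) and the standard library are available. Lean on these libraries where they do the work, as an engineer would, in place of code of your own. Each camera call takes 0.05 s, during which the arm holds its last target. There are 200 camera calls.

TASK

Get the bushing ready for inspection: lay the steel bushing that lies on its side into the V-block on the T-slotted plate, in line with the V. Take the blue-handled swing clamp out of the sloping rack, drop its T-head into the slot near the plate's free end (the end away from the V-block), with the head in line with the slot, and slide it along the slot until its foot has pushed the bushing home against the end stop. Then give it a quarter turn so that the head locks across the slot and the arm's spring nose presses on top of the bushing, let go, and leave the tools lying around undisturbed.

Things in the scene. Friction and masses are not known exactly. Their poses are not given: they have to be found in the camera images.
- fixture: Fixed steel plate 130 x 270 mm, 30 mm thick, on the worktop; origin at the centre of its underside, x across, y along the plate, z up. A T-slot runs the whole length along y at x = 0. At the +y end stand a dark V-block (y = 50 to 100 mm, 50 mm wide, top at z = 53 mm, feet 92 mm wide up to z = 38 mm) and an end stop (face at y = 100 mm, 44 mm wide, top at z = 78 mm)
- slot_load (a point): Point on the plate's top (z = 30 mm) over the middle of the T-slot, at fixture y = -85 mm, near the free end: a good place to drop the clamp's head in; axes as the fixture's. The slot's mouth is 18 mm wide (top edges chamfered to 24 mm), its lips are 10 mm thick, and under them is a channel 42 mm wide and 14 mm high. The plate's free end is 50 mm beyond this point
- vee_home (a point): Where the bushing's centre is when it lies in the V with its end against the end stop: fixture x = 0, y = 62.5 mm, z = 68 mm; axes as the fixture's, the V runs along y. The bushing then sticks out 25 mm from the V-block on the free side
- rack: Fixed grey sloping rack, 170 mm wide. Its face leans 30 degrees towards the rack's -x side (the robot) and holds the clamp by the T-head in a pocket 17 x 37 mm, 25 mm deep, whose axis points up along (-0.5, 0, 0.866) in the rack's axes. Origin on the worktop below the face's centre, which is 56 mm up. Spare T-bolts 37 mm tall stand fixed 62 mm to either side
- clamp_grip (a point): Centre of the clamp's blue wing grip, 18 mm thick along y, 46 mm wide along x, 38 mm tall along z, on the clamp's axis. Clamp axes: z up its axis, x along its arm to the nose, y along the T-head's long side. At the start it leans 30 degrees in the rack, arm up the slope: draw it out along its own z by 25 mm or more. About 0.65 kg, 160 mm long. 119 mm above clamp_foot
- clamp_foot (a point): On the clamp's axis at the underside of its flange (50 mm diameter, 6 mm thick), which rests on the plate's top; axes as clamp_grip. Below: neck 14 mm in diameter, T-head 34 mm along y, 14 mm along x, 11.5 to 21.5 mm under the flange. Above: hub 28 mm in diameter to 28 mm, post 20 mm to 72 mm, arm 22 mm wide at 72 to 86 mm. With the hub against the home bushing this is at fixture y = 11 mm
- clamp_nose (a point): Tip of the arm's spring nose when out: 38 mm along the clamp's x from its axis, 61.5 mm above clamp_foot; axes as clamp_grip. This is 2.5 mm lower than the top of a bushing in the V; the round nose (radius 7 mm) gives way upward as it swings on to it. The nose's barrel stands up to 92 mm above clamp_foot
- plunger (a joint): How far the spring nose is pushed in, m: 0 out, 0.008 at most; about 0.0025 when it presses on the bushing with some 2 N
- bushing_mid (a point): Centre of the steel bushing that starts lying on its side on the worktop: a tube 52 mm in diameter and 75 mm long, its axis along its y; at the start its centre is 26 mm above the worktop
- caliper: Digital caliper lying flat, 235 mm long: to be left alone; origin at the middle of its underside
- micrometer: Micrometer lying flat, 131 mm long: to be left alone; origin at the middle of its underside
- marker_red: Red paint marker, 136 mm: to be left alone; origin at the middle of its underside
- marker_black: Black paint marker, 136 mm: to be left alone; origin at the middle of its underside
Mind the look-alikes: they are no part of the job. There is more than one size of the part that bears bushing_mid; the job needs the middle-sized.

How it is judged:
By the outcome, as a careful person would: the job done as asked, in the order asked, and still so for the second after the job is handed in, with the robot touching nothing.
It also fails if it takes over 64 s, if anything falls off the work surface, if the arm or the gripper's body presses on something with over 40 N, if the wrist force passes 120 N, or if a joint passes its speed limit or range.

## Working session

There is one attempt and no reset: what is moved stays moved. The work goes in short steps, Python scripts to look and compute and a tool call to move; the robot and the scene stay as the last step left them, time stands still between calls to the robot, and variables do not carry over. Pictures are saved under pics/ and viewed, about 8 in all and at most 12, crops included, and the job is handed in when it is done.

Besides the shell and the picture viewer there is one more tool, called after ">>>" as name(argument=value, ...) on one line, values as JSON. step_arm: Moves the arm, as the interface text tells. Its arguments: {"type":"object","properties":{"increments":{"type":"string"},"claw":{"type":"number"}},"required":["increments"]}

```bash
ls; mkdir -p pics
python3 - <<'E'
from bench import *
import cv2, numpy as np
o=get_obs(); print({k:np.round(v,4).tolist() for k,v in o.items()})
for n in ["side","top","wrist"]:
    im=snapshot(n); cv2.imwrite(f"pics/{n}0.png",im[:,:,::-1])
    c=calibration(n); print(n,{k:np.round(np.array(v),4).tolist() if not isinstance(v,str) else v for k,v in c.items()})
print([x for x in dir() if 'hold' in x.lower()])
E
```

```text
pics
{'time': 0.0, 'joint_positions': [-1.3551, 0.088, 1.3722, -0.0, 1.6836, -0.1031], 'qvel': [-0.0002, -0.0004, 0.0001, -0.0012, 0.0006, 0.001], 'joint_torque': [-0.0004, -34.0186, -30.2423, 0.0717, 0.0329, -0.0002], 'tool_pos': [0.1722, -0.5218, 0.2043], 'ee_rot': [-3.1394, -0.0002, 0.3188], 'wrist_force': [-0.1072, 0.1522, -0.7014], 'wrist_torque': [0.0107, 0.0893, -0.0117], 'width': 0.094}
side {'camera_matrix': [[500.5526, 0.0, 318.6261], [0.0, 500.5526, 197.2571], [0.0, 0.0, 1.0]], 'eye': [0.294, -1.639, 0.9701], 'orientation': [1.1389, -0.0011, -0.1673]}
top {'camera_matrix': [[482.0359, 0.0, 317.1068], [0.0, 482.0359, 199.6348], [0.0, 0.0, 1.0]], 'eye': [0.4017, 0.1413, 1.7235], 'orientation': [0.1171, 0.0116, -1.581]}
wrist {'camera_matrix': [[309.7069, 0.0, 319.9771], [0.0, 309.7069, 202.0155], [0.0, 0.0, 1.0]], 'tool_from_camera': [[-0.0008, 0.964, 0.2657, 0.0772], [1.0, 0.0008, -0.0, -0.0002], [-0.0002, 0.2657, -0.9641, -0.1794], [0.0, 0.0, 0.0, 1.0]]}
['hold_point_z']
```

View pics/top0.png

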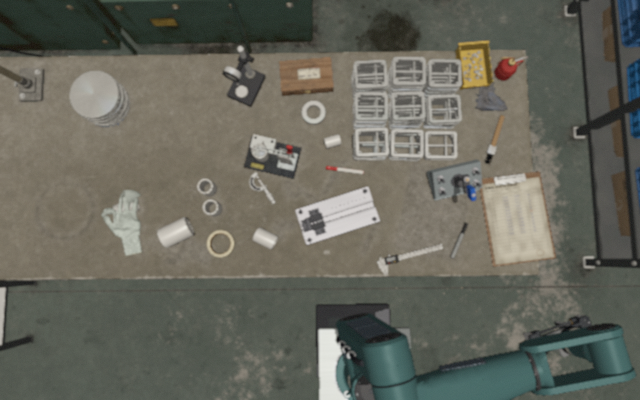

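View pics/side0.png

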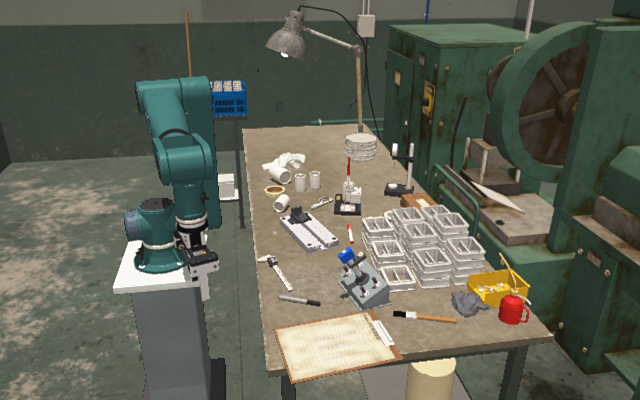

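Top view: lying tubes at (175,233) (large), (265,238) (middle) and (333,141) (small). Two standing rings are at (205,186) and (210,207). The plate is at (338,215) with the V-block at its left end (315,220), and the rack and blue clamp are at (460,183). I'll measure these next and confirm the sizes in a crop.

```bash
cat > h.py <<'E'
from bench import *
import cv2, numpy as np
from scipy.spatial.transform import Rotation as Rot
def rays(name,px,obs=None):
    """pixel (N,2) -> eye, dirs in world"""
    c=calibration(name); K=np.array(c["camera_matrix"]); px=np.atleast_2d(px).astype(float)
    u=(px-K[:2,2])/[K[0,0],K[1,1]]
    if name=="wrist":
        r=np.linalg.norm(u,axis=1,keepdims=True)+1e-12
        d=np.hstack([np.sin(r)*u[:,:1]/r,-np.sin(r)*u[:,1:]/r,-np.cos(r)])
        T=np.array(c["tool_from_camera"]); o=obs
        R=Rot.from_euler('xyz',o["ee_rot"]).as_matrix()
        return R@T[:3,3]+np.array(o["tool_pos"]), d@(R@T[:3,:3]).T
    d=np.c_[u[:,0],-u[:,1],-np.ones(len(u))]
    return np.array(c["eye"]), d@Rot.from_euler('xyz',c["orientation"]).as_matrix().T
def proj(name,P,obs=None):
    c=calibration(name); K=np.array(c["camera_matrix"]); P=np.atleast_2d(P)
    if name=="wrist":
        T=np.array(c["tool_from_camera"]);R0=Rot.from_euler('xyz',obs["ee_rot"]).as_matrix()
        e=R0@T[:3,3]+np.array(obs["tool_pos"]); R=R0@T[:3,:3]
    else: e=np.array(c["eye"]); R=Rot.from_euler('xyz',c["orientation"]).as_matrix()
    q=(P-e)@R; q=np.c_[q[:,0],-q[:,1],-q[:,2]]
    if name=="wrist":
        s=np.linalg.norm(q[:,:2],axis=1,keepdims=True); th=np.arctan2(s,q[:,2:]); u=q[:,:2]/(s+1e-12)*th
    else: u=q[:,:2]/q[:,2:]
    return u*[K[0,0],K[1,1]]+K[:2,2]
def onz(name,px,z,obs=None):
    e,d=rays(name,px,obs); return e+d*((z-e[2])/d[:,2])[:,None]
def snap(name,tag):
    o=get_obs(); im=snapshot(name); cv2.imwrite(f"pics/{tag}.png",im[:,:,::-1]); return o,im
E
python3 - <<'E'
from h import *
print("hold",hold_point_z)
im=cv2.imread("pics/top0.png")
hsv=cv2.cvtColor(im,cv2.COLOR_BGR2HSV)
for nm,(u,v),z in [("big",(175,233),.04),("mid",(265,238),.026),("small",(333,141),.015),("plate",(338,215),.03),("rack",(455,180),.056)]:
    print(nm,onz("top",(u,v),z).round(3))
m=((hsv[...,1]<40)&(hsv[...,2]>150)).astype(np.uint8)
cs,_=cv2.findContours(m,cv2.RETR_EXTERNAL,cv2.CHAIN_APPROX_NONE)
for c in cs:
    if cv2.contourArea(c)>60:
        (x,y),(w,h),a=cv2.minAreaRect(c)
        if 150<x<480 and 120<y<270: 
            b=cv2.boxPoints(((x,y),(w,h),a)); W=onz("top",b,.03)
            print(np.round([x,y,w,h,a],1), onz("top",(x,y),.03).round(3), "sides",np.linalg.norm(W[1]-W[0]).round(3),np.linalg.norm(W[2]-W[1]).round(3),"dir",(W[1]-W[0]).round(3))
cv2.imwrite("pics/c1.png",cv2.resize(im[120:275,155:355],None,fx=4,fy=3.87,interpolation=cv2.INTER_CUBIC))
E
```

```text
hold 0.0188
big [[0.488 0.657 0.04 ]]
mid [[0.468 0.344 0.026]]
small [[0.816 0.099 0.015]]
plate [[0.546 0.086 0.03 ]]
rack [[ 0.661 -0.323  0.056]]
[383.2 266.3  17.5   7.8  56.3] [[ 0.365 -0.069  0.03 ]] sides 0.027 0.06 dir [ 0.015 -0.023  0.   ]
[420.3 251.9   5.1  44.9  75.2] [[ 0.414 -0.199  0.03 ]] sides 0.157 0.018 dir [ 0.038 -0.152  0.   ]
[264.5 238.   23.3  13.   26.6] [[0.468 0.345 0.03 ]] sides 0.045 0.082 dir [ 0.041 -0.02   0.   ]
[172.9 232.8  18.3  31.3  63.4] [[0.489 0.668 0.03 ]] sides 0.109 0.066 dir [ 0.048 -0.098  0.   ]
[209.5 206.5  15.   15.   90. ] [[0.581 0.54  0.03 ]] sides 0.053 0.053 dir [-0.001 -0.053  0.   ]
[337.  215.2  37.9  78.2  72.2] [[0.545 0.089 0.03 ]] sides 0.277 0.134 dir [ 0.082 -0.265  0.   ]
[265.6 191.4  27.3   5.8  51.3] [[0.633 0.341 0.03 ]] sides 0.021 0.098 dir [ 0.013 -0.016  0.   ]
[204.5 186.   14.8  14.8  45. ] [[0.655 0.559 0.03 ]] sides 0.053 0.054 dir [ 0.037 -0.037  0.   ]
[350.  170.1  24.5   3.8   7.6] [[0.705 0.041 0.03 ]] sides 0.014 0.087 dir [ 0.014 -0.002  0.   ]
[287.1 160.3  16.2  16.5  14. ] [[0.744 0.265 0.03 ]] sides 0.06 0.058 dir [ 0.058 -0.014  0.   ]
[332.5 140.4   9.5  16.3  74.1] [[0.815 0.102 0.03 ]] sides 0.059 0.035 dir [ 0.016 -0.057  0.   ]
[261.6 147.2  23.5  22.7  13. ] [[0.793 0.356 0.03 ]] sides 0.083 0.085 dir [ 0.081 -0.018  0.   ]
[441.  144.5  27.   32.   90. ] [[ 0.794 -0.286  0.03 ]] sides 0.114 0.099 dir [-0.002 -0.114  0.   ]
[407.  141.5  35.   32.   90. ] [[ 0.807 -0.165  0.03 ]] sides 0.115 0.128 dir [-0.002 -0.115  0.   ]
[371. 140.  38.  34.  90.] [[ 0.814 -0.037  0.03 ]] sides 0.122 0.139 dir [-0.002 -0.122  0.   ]
```

View pics/c1.png

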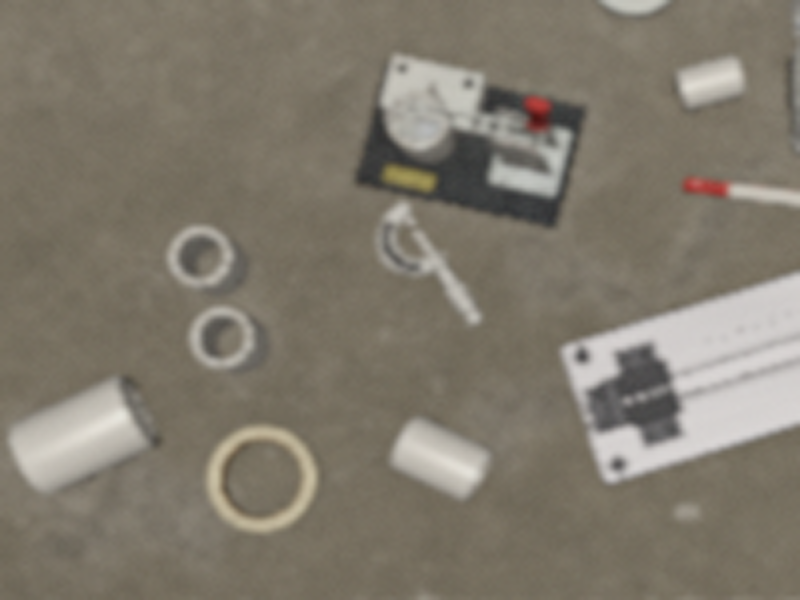

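The middle tube at (265,238) measures about 82 x 48 mm at (0.468, 0.345). That fits 75 x 52 mm and lying on its side. The one at (175,233) is too big, the one at (333,141) is too small, and the two rings are standing. I'll start moving across and use the wrist camera for finer measurement.

>>> step_arm(increments="2.7 -3.6 -1.2 0 0 0; 2.7 -3.6 -1.2 0 0 0; 2.7 -3.6 -1.2 0 0 0; 2.7 -3.6 -1.2 0 0 0; 2.7 -3.6 -1.2 0 0 0", claw=-1)

```text
time: 0.65
tool_pos: [0.2443, -0.3072, 0.2655]
ee_rot: [-3.141, -0.0, 0.318]
wrist_force: [1.3, 0.8, 0.8]
width: 0.0939
```

>>> step_arm(increments="2.8 -3.7 -1 0 0 0; 2.8 -3.7 -1 0 0 0; 2.8 -3.7 -1 0 0 0; 2.8 -3.7 -1 0 0 0; 2.8 -3.7 -1 0 0 0")

```text
time: 1.15
tool_pos: [0.319, -0.0877, 0.3158]
ee_rot: [3.141, -0.001, 0.318]
wrist_force: [0.7, -1.0, 0.4]
width: 0.0939
```

>>> step_arm(increments="0 0 0 0 0 0; 0 0 0 0 0 0")

```text
time: 1.35
tool_pos: [0.3193, -0.0887, 0.3155]
ee_rot: [3.141, 0.0, 0.323]
wrist_force: [-0.4, -0.7, -0.5]
width: 0.0942
```

Run:
```python
from h import *
import json
o,im=snap("wrist","w1"); print({k:np.round(o[k],4).tolist() for k in("time","joint_positions","tool_pos","ee_rot","wrist_force","width")})
json.dump({k:np.array(v).tolist() for k,v in o.items()},open("w1.json","w"))
snap("top","top1")
```

```text
{'time': 1.35, 'joint_positions': [-0.4419, -0.3972, 1.5728, -0.0008, 1.9654, 0.8059], 'tool_pos': [0.3193, -0.0887, 0.3155], 'ee_rot': [3.1407, 0.0001, 0.3227], 'wrist_force': [-0.4127, -0.7004, -0.5207], 'width': 0.0942}
```

View pics/w1.png

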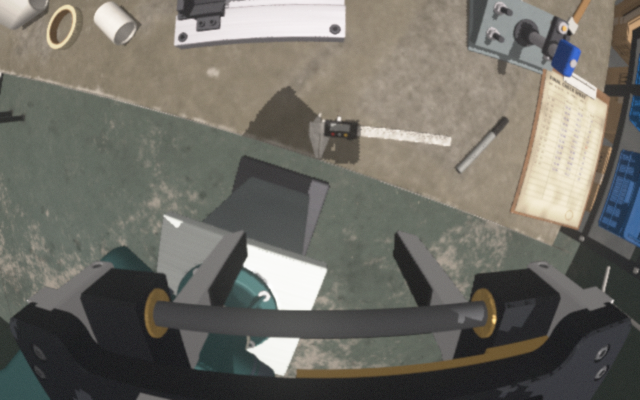

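Wrist view from mid-way: bushing at (115,22), V-block end of the plate at (200,15), rack with clamp at (525,35), caliper at (380,135), black marker at (483,145). Next I'll stop over the plate for a picture, then go on to the bushing.

>>> step_arm(increments="4.2 -2.5 0.8 0 0 0; 4.2 -2.5 0.8 0 0 0; 4.2 -2.5 0.8 0 0 0; 4.2 -2.5 0.8 0 0 0; 0 0 0 0 0 0")

```text
time: 1.95
tool_pos: [0.4489, 0.0591, 0.2791]
ee_rot: [-3.138, 0.007, 0.32]
wrist_force: [0.0, 0.0, -0.7]
width: 0.0937
```

Run:
```python
from h import *
import json
o,im=snap("wrist","w2"); print({k:np.round(o[k],4).tolist() for k in("time","joint_positions","tool_pos","ee_rot")})
json.dump({k:np.array(v).tolist() for k,v in o.items()},open("w2.json","w"))
```

```text
{'time': 1.95, 'joint_positions': [0.0046, -0.1275, 1.4371, 0.0012, 1.8395, 1.2558], 'tool_pos': [0.4489, 0.0591, 0.2791], 'ee_rot': [-3.1382, 0.0067, 0.3199]}
```

View pics/w2.png

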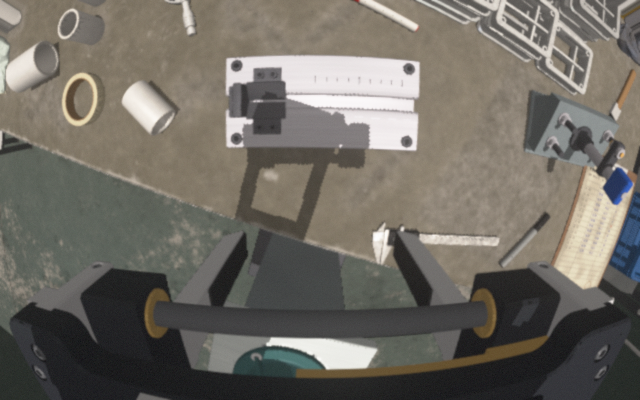

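>>> step_arm(increments="1.8 -4.4 1 0 0 0; 1.8 -4.4 1 0 0 0; 1.8 -4.4 1 0 0 0; 1.8 -4.4 1 0 0 0; 1.8 -4.4 1 0 0 0")

```text
time: 2.5
tool_pos: [0.465, 0.2935, 0.2338]
ee_rot: [3.141, -0.001, 0.313]
wrist_force: [0.4, 0.0, 0.8]
width: 0.0941
```

>>> step_arm(increments="1.8 -4.4 1 0 0 0; 0 0 0 0 0 -0.133; 0 0 0 0 0 -0.133; 0 0 0 0 0 -0.133; 0 0 0 0 0 -0.133")

```text
time: 3.0
tool_pos: [0.4687, 0.3392, 0.2238]
ee_rot: [3.141, 0.001, 0.851]
wrist_force: [-0.7, -0.4, 0.5]
width: 0.0936
```

>>> step_arm(increments="0 0 0 0 0 -0.133; 0 0 0 0 0 -0.133; 0 0 0 0 0 0; 0 0 0 0 0 0")

```text
time: 3.4
tool_pos: [0.4683, 0.3403, 0.2238]
ee_rot: [3.141, 0.0, 1.11]
wrist_force: [0.2, 0.6, -0.1]
width: 0.0938
```

Run:
```python
from h import *
import json
o,im=snap("wrist","w3"); print({k:np.round(o[k],4).tolist() for k in("time","joint_positions","tool_pos","ee_rot")})
json.dump({k:np.array(v).tolist() for k,v in o.items()},open("w3.json","w"))
```

```text
{'time': 3.4, 'joint_positions': [0.5308, 0.1491, 1.2664, -0.0006, 1.7259, 0.9912], 'tool_pos': [0.4683, 0.3403, 0.2238], 'ee_rot': [3.141, 0.0001, 1.1103]}
```

View pics/w3.png

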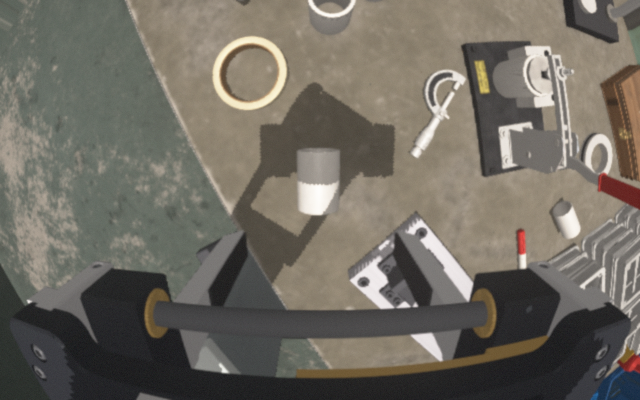

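Wrist view over the bushing: it spans columns 297–340 and rows 148–213, aligned with the jaws and centred. In w2 the plate's corners are near (227,58), (419,62), (418,150) and (228,148). I'll compute both.

Run:
```python
from h import *
import json
o3=json.load(open("w3.json")); o2=json.load(open("w2.json"))
R=Rot.from_euler('xyz',o3["ee_rot"]).as_matrix(); t=np.array(o3["tool_pos"])
im=cv2.imread("pics/w3.png").astype(int)
print("col320 rows:",[(r,im[r,319].tolist()) for r in range(140,222,3)])
for r in (180,200): print("row",r,[(c,int(im[r,c].sum())) for c in range(290,348,2)])
for nm,px,z in [("far bottom",(319,148),0),("far top?",(319,183),.052),("near top",(319,213),.052),("near top2",(319,208),.052)]:
    print(nm,((onz("wrist",px,z,o3)-t)@R).round(4))
# silhouette side planes at row 180: tangent rays, in tool coords
e,d=rays("wrist",[(297,195),(340,195)],o3); print("side at z.030:",((onz("wrist",[(297,195),(340,195)],.03,o3)-t)@R).round(4))
# plate in w2
im2=cv2.imread("pics/w2.png"); hsv=cv2.cvtColor(im2,cv2.COLOR_BGR2HSV)
g=cv2.cvtColor(im2,cv2.COLOR_BGR2GRAY).astype(float)
def edge(p0,dirn,n=12):  # strongest drop along dirn, subpixel
    s=np.arange(-n,n+.01,.25); pts=np.array(p0)+s[:,None]*np.array(dirn)
    v=cv2.remap(g.astype(np.float32),pts[:,0].astype(np.float32)[None],pts[:,1].astype(np.float32)[None],cv2.INTER_LINEAR)[0]
    k=np.argmin(np.gradient(cv2.GaussianBlur(v[None],(9,1),0)[0])); return pts[k]
def fit(pts):
    W=onz("wrist",pts,.03,o2)[:,:2]
    for _ in range(3):
        vx,vy,x0,y0=cv2.fitLine(W.astype(np.float32),cv2.DIST_HUBER,0,.001,.001).ravel(); r=(W-[x0,y0])@[-vy,vx]
        W=W[abs(r)<max(.0015,2*np.median(abs(r)))]
    return np.array([x0,y0]),np.array([vx,vy]),np.std(r),len(W)
L={}
L['top']=fit([edge((c,57+(c-230)*.02),(0,-1)) for c in range(240,410,6)])
L['right']=fit([edge((419,r),(1,0)) for r in range(70,142,5)])
L['left']=fit([edge((227,r),(-1,0)) for r in list(range(66,84,3))+list(range(120,142,3))])
L['bot']=fit([edge((c,149),(0,1)) for c in list(range(372,412,4))])
for k,(p,v,s,n) in L.items(): print(k,p.round(4),np.degrees(np.arctan2(v[1],v[0])).round(2),s.round(4),n)
def X(a,b):
    A=np.c_[L[a][1],-L[b][1]]; return L[a][0]+L[a][1]*np.linalg.solve(A,L[b][0]-L[a][0])[0] if False else L[a][0]+L[a][1]*np.linalg.solve(A,L[b][0]-L[a][0])[0]
C=[X('top','left'),X('top','right'),X('bot','right'),X('bot','left')]; C=np.array(C); print(C.round(4)); print("sides",[np.linalg.norm(C[i]-C[(i+1)%4]).round(4) for i in range(4)],"centre",C.mean(0).round(4))
```

```text
col320 rows: [(140, [66, 75, 84]), (143, [67, 76, 81]), (146, [69, 77, 83]), (149, [127, 133, 141]), (152, [140, 147, 153]), (155, [156, 163, 170]), (158, [153, 161, 168]), (161, [153, 162, 168]), (164, [153, 160, 166]), (167, [150, 159, 165]), (170, [153, 160, 167]), (173, [149, 157, 163]), (176, [148, 156, 162]), (179, [150, 157, 165]), (182, [150, 158, 164]), (185, [241, 246, 250]), (188, [251, 253, 254]), (191, [251, 253, 254]), (194, [250, 252, 254]), (197, [249, 252, 253]), (200, [249, 252, 253]), (203, [247, 251, 253]), (206, [246, 250, 252]), (209, [246, 250, 252]), (212, [246, 250, 252]), (215, [132, 146, 152]), (218, [71, 81, 87]), (221, [70, 80, 86])]
row 180 [(290, 374), (292, 376), (294, 373), (296, 397), (298, 416), (300, 417), (302, 432), (304, 424), (306, 434), (308, 442), (310, 449), (312, 447), (314, 458), (316, 468), (318, 463), (320, 470), (322, 454), (324, 445), (326, 444), (328, 443), (330, 430), (332, 426), (334, 419), (336, 414), (338, 415), (340, 273), (342, 241), (344, 241), (346, 249)]
row 200 [(290, 397), (292, 394), (294, 384), (296, 395), (298, 499), (300, 611), (302, 659), (304, 687), (306, 703), (308, 719), (310, 730), (312, 735), (314, 742), (316, 748), (318, 754), (320, 751), (322, 743), (324, 734), (326, 726), (328, 716), (330, 625), (332, 446), (334, 410), (336, 400), (338, 383), (340, 436), (342, 441), (344, 420), (346, 415)]
far bottom [[ 0.0391 -0.0015  0.2238]]
far top? [[ 0.0033 -0.0013  0.1718]]
near top [[-0.033  -0.0014  0.1718]]
near top2 [[-0.0269 -0.0014  0.1718]]
side at z.030: [[-0.0165 -0.0288  0.1938]
 [-0.0165  0.0247  0.1938]]
top [0.6051 0.1111] -72.59 0.0002 29
right [ 0.5792 -0.0419] 17.17 0.0002 12
left [0.4951 0.2156] 17.16 0.0001 14
bot [ 0.5125 -0.0225] -73.13 0.0001 10
[[ 0.5655  0.2373]
 [ 0.6465 -0.0211]
 [ 0.5236 -0.0591]
 [ 0.445   0.2001]]
sides [np.float32(0.2708), np.float32(0.1287), np.float32(0.2708), np.float32(0.1261)] centre [0.5452 0.0893]
```

Plate: centre (0.545, 0.089), yaw 17.2°, sides 271 x 128 mm, which matches 270 x 130. Bushing centre is at tool (+3, −2) mm. Now I'll descend and grip it.

>>> step_arm(increments="0.3 -0.2 4.5 0 0 0; 0 0 4.5 0 0 0; 0 0 4.5 0 0 0; 0 0 4.2 0 0 0; 0 0 3 0 0 0")

```text
time: 3.95
tool_pos: [0.4654, 0.3445, 0.0131]
ee_rot: [-3.14, 0.004, 1.114]
wrist_force: [-0.4, -0.7, 0.1]
width: 0.094
```

>>> step_arm(increments="0 0 0 0 0 0; 0 0 0 0 0 0; 0 0 0 0 0 0; 0 0 0 0 0 0; 0 0 0 0 0 0", claw=1)

```text
time: 4.45
tool_pos: [0.4679, 0.3469, 0.0186]
ee_rot: [3.139, -0.003, 1.117]
wrist_force: [0.8, -0.4, -0.3]
width: 0.0576
```

>>> step_arm(increments="0 0 0 0 0 0; 0 0 0 0 0 0; 0 0 0 0 0 0")

```text
time: 4.75
tool_pos: [0.4681, 0.3467, 0.0184]
ee_rot: [3.139, -0.003, 1.117]
wrist_force: [1.0, -0.4, 5.1]
width: 0.0536
```

>>> step_arm(increments="0 0 0 0 0 0; 0 0 0 0 0 0; 0 0 -1.5 0 0 0; 0 0 -3 0 0 0; 0 0 -3 0 0 -0.1")

```text
time: 5.25
tool_pos: [0.465, 0.3455, 0.0907]
ee_rot: [-3.138, 0.004, 1.219]
wrist_force: [1.9, 0.7, -2.5]
width: 0.0535
```

>>> step_arm(increments="0 0 -3 0 0 -0.13; 0 0 -3 0 0 -0.13; 0 0 -1 0 0 -0.13; 0 0 0 0 0 -0.13; 0 0 0 0 0 -0.13")

```text
time: 5.75
tool_pos: [0.466, 0.3462, 0.1618]
ee_rot: [-3.14, -0.0, 1.872]
wrist_force: [-1.1, -0.4, -2.3]
width: 0.054
```

>>> step_arm(increments="-2.5 0 0 0 0 0; -4.1 0 0 0 0 0; -4.1 0 0 0 0 0; -4.1 0 0 0 0 0; -4.1 0 0 0 0 0")

```text
time: 6.25
tool_pos: [0.521, 0.1641, 0.1609]
ee_rot: [-3.139, -0.001, 1.867]
wrist_force: [0.5, 0.1, -3.0]
width: 0.0533
```

>>> step_arm(increments="-2.2 0 0 0 0 0; 0 0 0 0 0 0; 0 0 0 0 0 0; 0 0 0 0 0 0")

```text
time: 6.65
tool_pos: [0.5275, 0.1455, 0.1612]
ee_rot: [-3.141, -0.001, 1.868]
wrist_force: [-0.6, -1.0, -3.1]
width: 0.0537
```

Run:
```python
from h import *
import json
o,im=snap("wrist","w4"); print({k:np.round(o[k],4).tolist() for k in("time","joint_positions","tool_pos","ee_rot","wrist_force","width")})
json.dump({k:np.array(v).tolist() for k,v in o.items()},open("w4.json","w"))
cv2.imwrite("pics/w4c.png",cv2.resize(im[80:300,200:440,::-1],None,fx=2.5,fy=2.5))
```

```text
{'time': 6.65, 'joint_positions': [0.165, 0.0946, 1.4505, 0.0008, 1.5977, -0.1322], 'tool_pos': [0.5275, 0.1455, 0.1612], 'ee_rot': [-3.1406, -0.0009, 1.8681], 'wrist_force': [-0.5987, -0.98, -3.1308], 'width': 0.0537}
```

View pics/w4c.png

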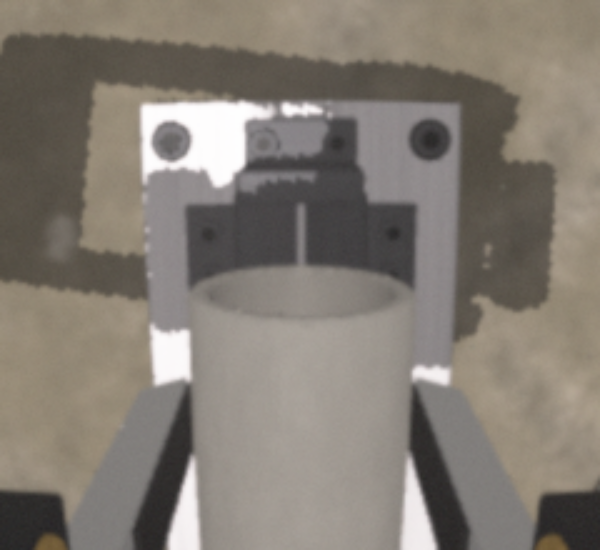

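The bushing is held centred over the V: in the crop its edges at 190–413 sit around the V line at x=300. Its far end is about 6 mm short of the end stop. I'll lower it.

>>> step_arm(increments="0 0 2.5 0 0 0; 0 0 3 0 0 0; 0 0 2.5 0 0 0; 0 0 1.2 0 0 0; 0 0 0 0 0 0")

```text
time: 7.2
tool_pos: [0.5263, 0.145, 0.0672]
ee_rot: [-3.137, -0.001, 1.868]
wrist_force: [0.0, -0.0, -2.5]
width: 0.0538
```

>>> step_arm(increments="0 0 0.2 0 0 0; 0 0 0.2 0 0 0; 0 0 0 0 0 0")

```text
time: 7.5
tool_pos: [0.529, 0.1446, 0.0667]
ee_rot: [3.139, 0.0, 1.867]
wrist_force: [-0.1, 0.6, -1.8]
width: 0.0538
```

>>> step_arm(increments="0 0 0.2 0 0 0; 0 0 0 0 0 0")

```text
time: 7.7
tool_pos: [0.5283, 0.1444, 0.0637]
ee_rot: [3.141, 0.0, 1.867]
wrist_force: [1.0, -0.2, -3.0]
width: 0.0537
```

>>> step_arm(increments="0 0 0.2 0 0 0; 0 0 0 0 0 0; 0 0 0 0 0 0")

```text
time: 8.0
tool_pos: [0.5281, 0.1443, 0.0613]
ee_rot: [-3.141, 0.0, 1.867]
wrist_force: [0.1, 0.2, -3.3]
width: 0.0536
```

>>> step_arm(increments="0 0 0.1 0 0 0; 0 0 0 0 0 0; 0 0 0 0 0 0")

```text
time: 8.3
tool_pos: [0.5283, 0.1443, 0.0608]
ee_rot: [3.141, 0.0, 1.867]
wrist_force: [-0.9, -1.3, -1.5]
width: 0.0538
```

>>> step_arm(increments="0 0 0.1 0 0 0; 0 0 0 0 0 0; 0 0 0 0 0 0")

```text
time: 8.6
tool_pos: [0.5284, 0.1443, 0.0607]
ee_rot: [3.141, 0.0, 1.867]
wrist_force: [-3.4, -2.4, 5.8]
width: 0.0536
```

Contact came at the predicted height. I'll release, lift clear and, from the pictures I already have, locate the clamp grip.

>>> step_arm(increments="0 0 -0.1 0 0 0; 0 0 0 0 0 0; 0 0 0 0 0 0; 0 0 0 0 0 0; 0 0 0 0 0 0", claw=-1)

```text
time: 9.1
tool_pos: [0.5282, 0.1444, 0.0602]
ee_rot: [-3.141, 0.0, 1.867]
wrist_force: [-0.8, -0.7, 0.5]
width: 0.0904
```

>>> step_arm(increments="0 0 -1.5 0 0 0; 0 0 -4 0 0 0; 0 0 -4.5 0 0 0; 0 0 -4.5 0 0 0; 0 0 -4.5 0 0 0")

```text
time: 9.6
tool_pos: [0.528, 0.1444, 0.2537]
ee_rot: [3.14, 0.0, 1.867]
wrist_force: [1.3, 0.6, 0.6]
width: 0.0937
```

Run:
```python
from h import *
import json
o,im=snap("wrist","w5"); print({k:np.round(o[k],4).tolist() for k in("time","tool_pos","ee_rot","width")})
json.dump({k:np.array(v).tolist() for k,v in o.items()},open("w5.json","w"))
A=[];B=[]
for n,f,j,roi in [("side","side0",None,(320,380,230,280)),("top","top0",None,(460,490,170,205)),("wrist","w1","w1",(540,590,30,90)),("wrist","w2","w2",(595,636,155,215))]:
    i=cv2.imread(f"pics/{f}.png"); h=cv2.cvtColor(i,cv2.COLOR_BGR2HSV)
    m=cv2.inRange(h,(105,130,50),(128,255,255)); mm=np.zeros_like(m); a,b,c,d=roi; mm[c:d,a:b]=m[c:d,a:b]
    ys,xs=np.nonzero(mm); px=(xs.mean(),ys.mean()); ob=json.load(open(j+".json")) if j else None
    e,dd=rays(n,px,ob); dd=dd[0]/np.linalg.norm(dd[0]); P=np.eye(3)-np.outer(dd,dd); A.append(P);B.append(P@e); print(f,np.round(px,1),len(xs),"onz.159",onz(n,px,.159,ob).round(3))
X=np.linalg.solve(sum(A),sum(B)); print("grip",X.round(4),[np.linalg.norm(P@X-b).round(4) for P,b in zip(A,B)])
cv2.imwrite("pics/rack.png",np.hstack([cv2.resize(cv2.imread("pics/w2.png")[70:220,500:640],None,fx=3,fy=3),cv2.resize(im[100:290,230:410,::-1],None,fx=2.37,fy=2.37)[:450]]))
```

```text
{'time': 9.6, 'tool_pos': [0.528, 0.1444, 0.2537], 'ee_rot': [3.1399, 0.0003, 1.8668], 'width': 0.0937}
side0 [346.4 255.2] 149 onz.159 [[ 0.601 -0.34   0.159]]
top0 [470.5 191.5] 64 onz.159 [[ 0.607 -0.343  0.159]]
w1 [565.1  56.9] 585 onz.159 [[ 0.604 -0.344  0.159]]
w2 [618.6 186.5] 555 onz.159 [[ 0.603 -0.349  0.159]]
grip [ 0.6029 -0.343   0.1615] [np.float64(0.0025), np.float64(0.0037), np.float64(0.0007), np.float64(0.0018)]
```

View pics/rack.png

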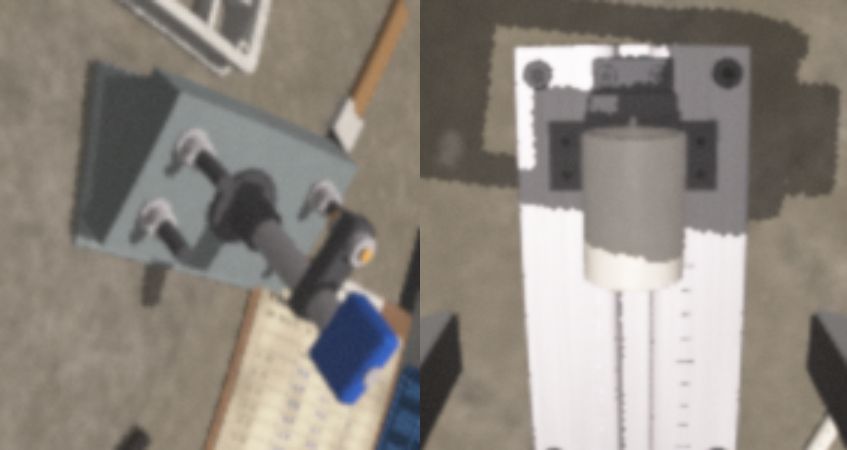

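The right half shows the bushing seated and lined up in the V. The left half shows the rack with the clamp, its T-head pocket near the dark flange (582,138) and the blue grip (618,186). Next I'll get the rack's yaw.

Run:
```python
from h import *
import json
o2=json.load(open("w2.json"))
for z in (.05,.07,.09,.11):
    W=onz("wrist",[(560,100),(618.3,125)],z,o2); d=W[0]-W[1]; print(z,W.round(3).tolist(),np.linalg.norm(d).round(3),"rack yaw",np.degrees(np.arctan2(-d[0],d[1])).round(1))
    W=onz("top",[(429,168),(480,160)],z); d=W[0]-W[1]; print("  top",np.linalg.norm(d).round(3),"rack yaw",np.degrees(np.arctan2(-d[0],d[1])).round(1))
f=onz("wrist",(581.7,138.3),.060,o2)[0]; g=np.array([.603,-.343,.1605]); d=g-f; print("flange",f.round(3),"d",d.round(3),"yaw",np.degrees(np.arctan2(-d[1],-d[0])).round(1), "tilt",np.degrees(np.arctan2(np.hypot(d[0],d[1]),d[2])).round(1))
# wing in top0: blue blob orientation; rack grey contour orientation in top0
i=cv2.imread("pics/top0.png"); 
cv2.imwrite("pics/rt.png",cv2.resize(i[150:210,420:490],None,fx=8,fy=8,interpolation=cv2.INTER_CUBIC))
```

```text
0.05 [[0.698, -0.266, 0.05], [0.737, -0.442, 0.05]] 0.181 rack yaw 12.3
  top 0.182 rack yaw 8.3
0.07 [[0.69, -0.249, 0.07], [0.726, -0.416, 0.07]] 0.172 rack yaw 12.3
  top 0.18 rack yaw 8.3
0.09 [[0.681, -0.232, 0.09], [0.716, -0.391, 0.09]] 0.163 rack yaw 12.3
  top 0.177 rack yaw 8.3
0.11 [[0.673, -0.214, 0.11], [0.705, -0.365, 0.11]] 0.154 rack yaw 12.3
  top 0.175 rack yaw 8.3
flange [ 0.66  -0.333  0.06 ] d [-0.057 -0.01   0.101] yaw 10.1 tilt 30.0
```

The rack yaw comes out near 11° (10.1° and 12.3°, with the rougher top view at 8.3°), the tilt is 30.0° and the axis length 117 mm against 119. All plausible. I'll go to a tilted pre-grasp pose 10 cm back along the clamp's axis.

>>> step_arm(increments="0 0 0 0 0 0.14; 0 0 0 0 0 0.14; 0 0 0 0 0 0.14; 0 0 0 0 0 0.14; 0 0 0 0 0 0.14")

```text
time: 10.15
tool_pos: [0.5283, 0.1445, 0.2515]
ee_rot: [3.14, -0.001, 1.161]
wrist_force: [0.1, 0.4, -0.2]
width: 0.094
```

>>> step_arm(increments="0 0 0 0 0 0.14; 0 0 0 0 0 0.14; 0 0 0 0 0 0.14; 0 0 0 0 0 0.14; 0 0 0 0 0 0.14")

```text
time: 10.65
tool_pos: [0.5283, 0.1444, 0.2515]
ee_rot: [3.141, -0.001, 0.461]
wrist_force: [0.3, 0.0, -0.3]
width: 0.0939
```

>>> step_arm(increments="0 0 0 0 0 0.14; 0 0 0 0 0 0.14; -0.6 3 0 0 0 0; -0.6 4.8 0 0 0 0; -0.6 4.8 0 0 0 0")

```text
time: 11.15
tool_pos: [0.5339, 0.0165, 0.2516]
ee_rot: [3.141, -0.002, 0.189]
wrist_force: [0.7, 0.2, -0.3]
width: 0.0941
```

>>> step_arm(increments="-0.6 4.8 0 0 0 0; -0.6 4.8 0 0 0 0; -0.6 4.8 0 0 0 0; -0.6 4.8 0 0 0 0; -0.6 4.8 0 0 0 0")

```text
time: 11.65
tool_pos: [0.5489, -0.2261, 0.2517]
ee_rot: [3.141, -0.002, 0.187]
wrist_force: [0.2, 0.2, 0.2]
width: 0.094
```

>>> step_arm(increments="-0.6 4.8 0 0 0 0; -0.6 4.8 0 0 0 0; -0.1 3 0 0 0 0; 0 0 0.5 0 0.13 0; 0 0 0.5 0 0.13 0")

```text
time: 12.15
tool_pos: [0.5617, -0.3519, 0.2394]
ee_rot: [-3.141, -0.264, 0.186]
wrist_force: [-0.3, 1.5, 0.3]
width: 0.0941
```

>>> step_arm(increments="0 0 0 0 0.13 0; 0 0 0 0 0.13 0; 0 0 0 0 0 0; 0 0 0 0 0 0")

```text
time: 12.55
tool_pos: [0.5597, -0.3507, 0.2413]
ee_rot: [3.141, -0.519, 0.186]
wrist_force: [0.6, -0.7, 0.0]
width: 0.0937
```

Run:
```python
from h import *
import json
o,im=snap("wrist","w6"); print({k:np.round(o[k],4).tolist() for k in("time","joint_positions","tool_pos","ee_rot","width")})
json.dump({k:np.array(v).tolist() for k,v in o.items()},open("w6.json","w"))
R=Rot.from_euler('xyz',o["ee_rot"]).as_matrix(); t=np.array(o["tool_pos"]); print(R.round(3))
print("grip est in tool",((np.array([.603,-.343,.1605])-t)@R).round(4))
h=cv2.cvtColor(im,cv2.COLOR_RGB2HSV); m=cv2.inRange(h,(105,130,50),(128,255,255)); m[:, :150]=0; m[300:]=0
cs,_=cv2.findContours(m,cv2.RETR_EXTERNAL,cv2.CHAIN_APPROX_NONE)
for c in cs:
    if cv2.contourArea(c)>300: print(cv2.minAreaRect(c),cv2.boundingRect(c))
```

```text
{'time': 12.55, 'joint_positions': [-0.8812, 0.0794, 1.3995, 0.455, 1.4109, 0.488], 'tool_pos': [0.5597, -0.3507, 0.2413], 'ee_rot': [3.1409, -0.5187, 0.186], 'width': 0.0937}
[[ 0.853  0.185  0.487]
 [ 0.161 -0.983  0.091]
 [ 0.496  0.001 -0.868]]
grip est in tool [-0.0019  0.0004  0.0919]
((611.5, 265.0), (68.0, 55.0), 90.0) (584, 231, 56, 69)
((321.9619445800781, 208.39785766601562), (55.10518264770508, 19.40226173400879), 88.02507019042969) (312, 181, 21, 56)
((586.1311645507812, 75.67814636230469), (106.36589813232422, 48.91543960571289), 72.07208251953125) (553, 25, 73, 95)
```

View pics/w6.png

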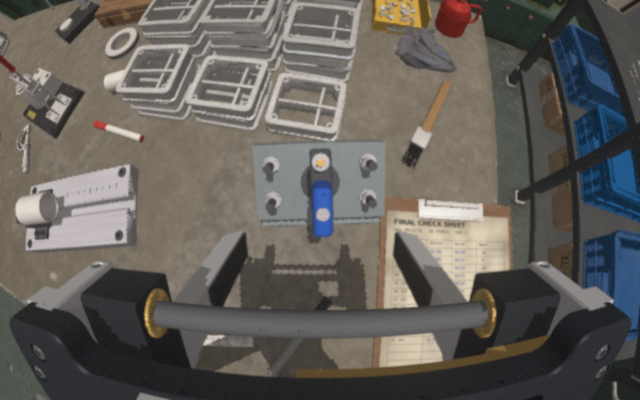

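View along the clamp's axis: the nose is at (320,160), the blue grip at (322,208) and the rack bolts are symmetric about it. The grip is turned about 1.8° from the tool and sits at tool (−2, +1, 92) mm. I'll correct for that, move in and grip.

>>> step_arm(increments="-0.2 0.12 0 0 0 -0.03; 0 0 2.5 0 0 0; 0 0 3 0 0 0; 0 0 3 0 0 0; 0 0 1.6 0 0 0")

```text
time: 13.1
tool_pos: [0.6102, -0.3411, 0.1506]
ee_rot: [3.125, -0.518, 0.225]
wrist_force: [0.2, -0.2, 0.2]
width: 0.0941
```

>>> step_arm(increments="0 0 1 0 0 0; 0 0 0 0 0 0; 0 0 0 0 0 0")

```text
time: 13.4
tool_pos: [0.6137, -0.342, 0.1448]
ee_rot: [3.122, -0.521, 0.223]
wrist_force: [0.0, -0.1, 0.3]
width: 0.0939
```

Run:
```python
from h import *
o,im=snap("wrist","w7"); print({k:np.round(o[k],4).tolist() for k in("time","joint_positions","tool_pos","ee_rot","width","wrist_force")})
cv2.imwrite("pics/w7c.png",cv2.resize(im[80:300,200:440,::-1],None,fx=2.5,fy=2.5))
R=Rot.from_euler('xyz',o["ee_rot"]).as_matrix(); t=np.array(o["tool_pos"])
print("grip est in tool",((np.array([.603,-.343,.1605])-t)@R).round(4))
```

```text
{'time': 13.4, 'joint_positions': [-0.7999, 0.1954, 1.4633, 0.4585, 1.2124, 0.449], 'tool_pos': [0.6137, -0.342, 0.1448], 'ee_rot': [3.1221, -0.5208, 0.223], 'width': 0.0939, 'wrist_force': [0.0143, -0.1381, 0.2627]}
grip est in tool [-0.0014 -0.001  -0.0189]
```

View pics/w7c.png

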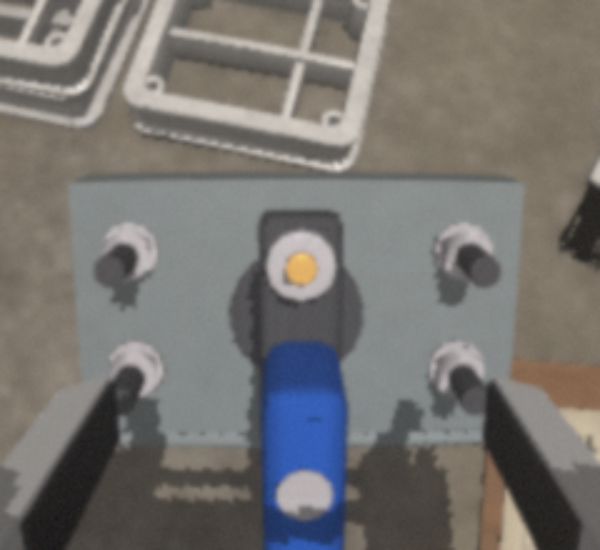

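The grip is centred between the jaws (crop 263–346, centre 304 against 300) and the rack edges are now level. A 1 mm shift, then I'll close on it.

>>> step_arm(increments="0 0.1 0 0 0 0; 0 0 0 0 0 0; 0 0 0 0 0 0; 0 0 0 0 0 0; 0 0 0 0 0 0", claw=1)

```text
time: 13.95
tool_pos: [0.6131, -0.3426, 0.1433]
ee_rot: [3.124, -0.52, 0.221]
wrist_force: [-0.7, -0.4, 0.2]
width: 0.0576
```

>>> step_arm(increments="0 0 0 0 0 0; 0 0 0 0 0 0; 0 0 0 0 0 0; 0 0 0 0 0 0; 0 0 0 0 0 0")

```text
time: 14.45
tool_pos: [0.613, -0.3422, 0.1431]
ee_rot: [3.125, -0.519, 0.221]
wrist_force: [-3.3, 1.0, 3.4]
width: 0.0184
```

>>> step_arm(increments="0 0 0 0 0 0; 0 0 0 0 0 0; 0 0 0 0 0 0; 0 0 0 0 0 0; 0 0 0 0 0 0")

```text
time: 14.95
tool_pos: [0.613, -0.3421, 0.1432]
ee_rot: [3.125, -0.519, 0.221]
wrist_force: [-3.2, 1.8, 1.7]
width: 0.0178
```

Gripped, with the width at 17.8 mm against the 18 mm wing. Now I'll draw it out along its own axis.

>>> step_arm(increments="0 0 -0.8 0 0 0; 0 0 -1 0 0 0; 0 0 -1.2 0 0 0; 0 0 -1.5 0 0 0; 0 0 -1.5 0 0 0")

```text
time: 15.45
tool_pos: [0.5825, -0.3485, 0.1957]
ee_rot: [3.124, -0.518, 0.221]
wrist_force: [0.5, 1.1, -6.3]
width: 0.0176
```

>>> step_arm(increments="0 0 -2 0 0 0; 0 0 -2 0 0 0; 0 0 -2 0 0 0; 0 0 0 0 0 0; 0 0 0 0 0 0")

```text
time: 15.95
tool_pos: [0.5542, -0.3542, 0.2484]
ee_rot: [3.122, -0.52, 0.222]
wrist_force: [0.3, 0.6, -7.0]
width: 0.0177
```

Run:
```python
from h import *
o=get_obs(); print({k:np.round(o[k],4).tolist() for k in("time","joint_positions","tool_pos","ee_rot","width","wrist_force","wrist_torque")})
```

```text
{'time': 15.95, 'joint_positions': [-0.8937, 0.0733, 1.3926, 0.458, 1.4264, 0.4515], 'tool_pos': [0.5542, -0.3542, 0.2484], 'ee_rot': [3.1221, -0.52, 0.2215], 'width': 0.0177, 'wrist_force': [0.2689, 0.5781, -6.9771], 'wrist_torque': [-0.1581, 1.0492, 0.0069]}
```

```bash
cat >> h.py <<'E'
FC=np.array([.5452,.0893]); FY=np.radians(17.2)
def fix(y,x=0): return FC+x*np.array([np.cos(FY),np.sin(FY)])+y*np.array([-np.sin(FY),np.cos(FY)])
def plan(yaw,pos=None):
    o=get_obs(); R=Rot.from_euler('xyz',o["ee_rot"]); T=Rot.from_euler('xyz',[np.pi,0,yaw]); rv=(R.inv()*T).as_rotvec()
    print("pos",np.round(o["tool_pos"],4),"rpy",np.round(o["ee_rot"],4),"f",np.round(o["wrist_force"],1),"w",round(float(o["width"]),4)," rotvec",rv.round(4),"rows",np.ceil(np.linalg.norm(rv)/.145))
    if pos is not None: print("after turn, shift cm in target tool axes",(T.inv().apply(np.array(pos)-o["tool_pos"])*100).round(2))
E
python3 - <<'E'
from h import *
l=fix(-.085,+.002); print(l)
plan(FY,[l[0],l[1],.30])
E
```

```text
[0.57224574 0.00869276]
pos [ 0.5542 -0.3542  0.2484] rpy [ 3.1221 -0.52    0.2215] f [ 0.3  0.6 -7. ] w 0.0177  rotvec [ 0.0395 -0.519  -0.0819] rows 4.0
after turn, shift cm in target tool axes [ 12.46 -34.13  -5.16]
```

>>> step_arm(increments="0 0 0 0.01 -0.13 -0.0205; 0 0 0 0.01 -0.13 -0.0205; 0 0 0 0.01 -0.13 -0.0205; 0 0 0 0.01 -0.13 -0.0205; 0 0 0 0 0 0")

```text
time: 16.45
tool_pos: [0.5586, -0.351, 0.2431]
ee_rot: [-3.134, 0.001, 0.307]
wrist_force: [0.4, 1.4, -7.1]
width: 0.0179
```

>>> step_arm(increments="0.8 -2.1 -0.4 0 0 0; 1.5 -4.2 -0.6 0 0 0; 1.5 -4.2 -0.6 0 0 0; 1.5 -4.2 -0.6 0 0 0; 1.5 -4.2 -0.6 0 0 0")

```text
time: 16.95
tool_pos: [0.5626, -0.1507, 0.2761]
ee_rot: [-3.138, -0.003, 0.3]
wrist_force: [0.4, -0.7, -6.9]
width: 0.0177
```

>>> step_arm(increments="1.5 -4.2 -0.6 0 0 0; 1.5 -4.2 -0.6 0 0 0; 1.5 -4.2 -0.6 0 0 0; 0.8 -2.3 0 0 0 0; 0 0 0 0 0 0")

```text
time: 17.45
tool_pos: [0.5689, 0.0094, 0.2948]
ee_rot: [-3.135, -0.004, 0.307]
wrist_force: [0.8, -0.0, -6.5]
width: 0.0177
```

>>> step_arm(increments="0 0 0 0 0 0; 0 0 0 0 0 0")

```text
time: 17.65
tool_pos: [0.5693, 0.0042, 0.294]
ee_rot: [-3.139, 0.0, 0.3]
wrist_force: [-0.5, -0.5, -6.6]
width: 0.0177
```

Run:
```python
from h import *
l=fix(-.085,+.002); plan(FY,[l[0],l[1],.192])
```

```text
pos [0.5693 0.0042 0.294 ] rpy [-3.1388e+00  3.0000e-04  2.9970e-01] f [-0.5 -0.5 -6.6] w 0.0177  rotvec [-0.0028  0.0003 -0.0005] rows 1.0
after turn, shift cm in target tool axes [ 0.41 -0.35 10.2 ]
```

>>> step_arm(increments="0.4 -0.3 3 -0.003 0 0; 0 0 4 0 0 0; 0 0 3.5 0 0 0; 0 0 1.4 0 0 0; 0 0 0 0 0 0")

```text
time: 18.15
tool_pos: [0.5708, 0.0082, 0.1719]
ee_rot: [-3.139, 0.007, 0.299]
wrist_force: [-0.1, 0.6, -5.9]
width: 0.0178
```

>>> step_arm(increments="0 0 0 0 0 0; 0 0 0 0 0 0")

```text
time: 18.35
tool_pos: [0.5744, 0.0086, 0.1783]
ee_rot: [3.139, -0.004, 0.301]
wrist_force: [0.4, 0.1, -6.2]
width: 0.018
```

Run:
```python
from h import *
import json
l=fix(-.085,+.002); plan(FY,[l[0],l[1],.175])
o,im=snap("wrist","w8"); json.dump({k:np.array(v).tolist() for k,v in o.items()},open("w8.json","w"))
# slot centre (fixture x=0,z=.03) projected, and flange edge predicted for axis at tool x=-2mm
Ps=[[*fix(y),.03] for y in (-.13,-.115,-.06,-.045,-.03)]; print("slot px",proj("wrist",Ps,o).round(1).tolist())
R=Rot.from_euler('xyz',o["ee_rot"]).as_matrix(); t=np.array(o["tool_pos"])
for dx in (-.004,-.002,0): print(dx,"flange L,R", proj("wrist",np.array([[dx,-.025,.0942],[dx,.025,.0942],[dx,0,-.038]])@R.T+t,o).round(1).tolist())
cv2.imwrite("pics/w8c.png",cv2.resize(im[110:310,200:440,::-1],None,fx=3.3,fy=3,interpolation=cv2.INTER_CUBIC))
```

```text
pos [0.5744 0.0086 0.1783] rpy [ 3.139  -0.0044  0.3008] f [ 0.4  0.1 -6.2] w 0.018  rotvec [ 0.0026 -0.0044  0.0006] rows 1.0
after turn, shift cm in target tool axes [-0.21 -0.07  0.33]
slot px [[360.2, 194.6], [346.6, 194.6], [296.3, 194.6], [282.6, 194.6], [269.1, 194.7]]
-0.004 flange L,R [[293.1, 208.1], [347.2, 208.0], [320.4, 280.2]]
-0.002 flange L,R [[293.0, 206.0], [347.3, 205.9], [320.4, 276.8]]
0 flange L,R [[293.0, 203.9], [347.3, 203.9], [320.4, 273.5]]
```

View pics/w8c.png

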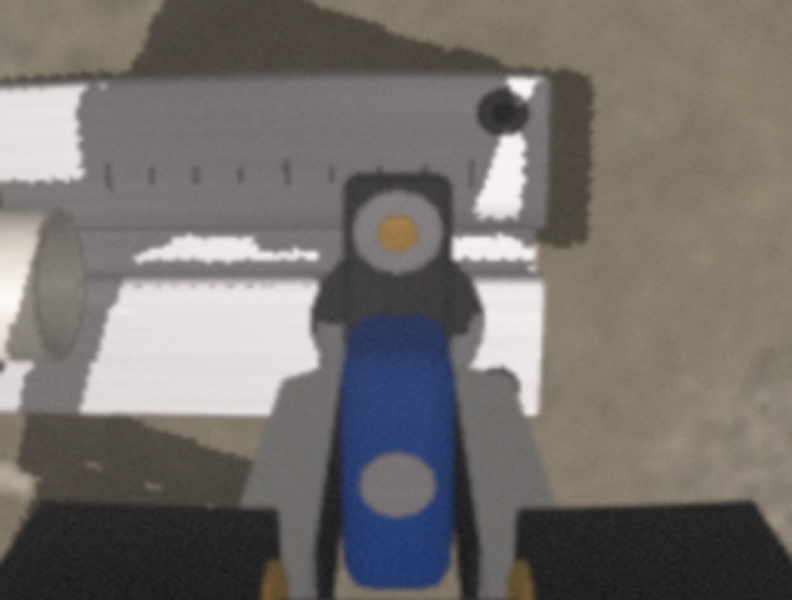

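Crop: the slot's centre is at row 194.2, matching the predicted 194.6, so the lateral fit is good. The flange, though, looks about 11 px lower than predicted, so the clamp may have pitched in the grip. I'll fit its pitch from three points: grip-top dot, nose barrel top and flange centre.

Run:
```python
from h import *
import json
from scipy.optimize import least_squares
o=json.load(open("w8.json")); R=Rot.from_euler('xyz',o["ee_rot"]).as_matrix(); t=np.array(o["tool_pos"])
# points in clamp coords (x along arm, h above foot): dot, barrel top, flange top centre ; tool = (x, ., -z)
P=np.array([[0,.138],[.038,.092],[0,.006]])
def rows(p):
    dx,dz,a=p  # grip centre at tool (dx, dz), pitch a: foot towards -x
    x=P[:,0]; h=P[:,1]-.119
    X=dx+x*np.cos(a)+h*np.sin(a); Z=dz+x*np.sin(a)-h*np.cos(a)
    return proj("wrist",np.c_[X,0*X,Z]@R.T+t,o)[:,1]
for nm,ob in [("w7",[277.2,186.8,204.8]),("w8",[271.7,187.7,217.3])]:
    s=least_squares(lambda p:rows(p)-ob,[0,-.0188,0],x_scale=[.01,.01,.1]); print(nm,s.x.round(4),"deg",np.degrees(s.x[2]).round(2),"res",s.fun.round(2))
```

```text
w7 [-0.0037 -0.0157 -0.0175] deg -1.01 res [0. 0. 0.]
w8 [-0.0013 -0.0184  0.1031] deg 5.91 res [-0.  0.  0.]
```

The clamp pitched about 6° in the pads (foot towards the robot) while it was carried tilted. I'll tilt the tool by 0.1 rad to bring the clamp upright, then lower to just above the slot.

>>> step_arm(increments="0 0 0 0 0.05 0; 0 0 0 0 0.05 0; 0 0 0 0 0 0; 0 0 0 0 0 0; 0 0 0 0 0 0")

```text
time: 18.9
tool_pos: [0.5732, 0.0091, 0.1759]
ee_rot: [3.141, -0.099, 0.302]
wrist_force: [-0.2, 1.0, -6.9]
width: 0.0181
```

```bash
cat >> h.py <<'E'
def where():
    o=get_obs(); R=Rot.from_euler('xyz',o["ee_rot"]).as_matrix(); t=np.array(o["tool_pos"])
    F=np.array([[np.cos(FY),np.sin(FY)],[-np.sin(FY),np.cos(FY)]]); p=F@(t[:2]-FC)
    z=R[:,2]; zf=F@z[:2]; xf=F@R[:2,0]
    print("t",round(float(o["time"]),2),"TCP in fixture mm",(p*1000).round(1),"z",(t[2]*1000).round(1),"tool z lean (fx,fy)",zf.round(4),"tool x heading rel fx",np.degrees(np.arctan2(xf[1],xf[0])).round(2),"f",(F@np.array(o["wrist_force"])[:2]).round(1),round(float(o["wrist_force"][2]),1),"w",round(float(o["width"])*1000,1),"q6",round(float(o["joint_positions"][5]),2))
    return o
E
python3 -c "
from h import *
where()"
```

```text
t 18.9 TCP in fixture mm [  3.1 -84.9] z 175.9 tool z lean (fx,fy) [ 0.0993 -0.0009] tool x heading rel fx 0.08 f [0.1 1. ] -6.9 w 18.1 q6 1.16
```

>>> step_arm(increments="-0.1 0 1 0 0 0; -0.08 0 0.8 0 0 0; 0 0 0 0 0 0; 0 0 0 0 0 0")

```text
time: 19.3
tool_pos: [0.5722, 0.0092, 0.1557]
ee_rot: [-3.141, -0.097, 0.301]
wrist_force: [-0.4, 0.4, -5.7]
width: 0.0179
```

>>> step_arm(increments="-0.05 0 0.5 0 0 0; -0.05 0 0.5 0 0 0; 0 0 0 0 0 0; 0 0 0 0 0 0")

```text
time: 19.7
tool_pos: [0.5726, 0.0091, 0.1467]
ee_rot: [3.141, -0.099, 0.301]
wrist_force: [0.5, 0.4, -6.4]
width: 0.0178
```

```bash
python3 -c "
from h import *
where()"
```

```text
t 19.7 TCP in fixture mm [  2.4 -84.7] z 146.7 tool z lean (fx,fy) [ 0.0984 -0.0002] tool x heading rel fx 0.07 f [0.5 0.2] -6.4 w 17.8 q6 1.16
```

The head is about 6 mm into the slot with no contact force. I'll continue down.

>>> step_arm(increments="0 0 0.5 0 0 0; -0.05 0 0.5 0 0 0; 0 0 0 0 0 0; 0 0 0 0 0 0")

```text
time: 20.1
tool_pos: [0.5729, 0.0092, 0.1365]
ee_rot: [3.141, -0.098, 0.301]
wrist_force: [-0.4, -0.1, -7.1]
width: 0.0177
```

>>> step_arm(increments="-0.02 0 0.3 0 0 0; 0 0 0 0 0 0; 0 0 0 0 0 0")

```text
time: 20.4
tool_pos: [0.5731, 0.0092, 0.1338]
ee_rot: [3.141, -0.099, 0.301]
wrist_force: [-0.4, 0.0, -6.5]
width: 0.0179
```

```bash
python3 -c "
from h import *
where()"
```

```text
t 20.4 TCP in fixture mm [  3.  -84.7] z 133.8 tool z lean (fx,fy) [ 0.0985 -0.0003] tool x heading rel fx 0.07 f [-0.4  0.2] -6.5 w 17.9 q6 1.16
```

Predicted flange contact is at TCP z ≈ 130.8 mm. I'll go down in small steps.

>>> step_arm(increments="-0.02 0 0.2 0 0 0; 0 0 0 0 0 0; 0 0 0 0 0 0")

```text
time: 20.7
tool_pos: [0.5732, 0.0092, 0.1318]
ee_rot: [3.141, -0.099, 0.301]
wrist_force: [0.5, 0.1, -6.6]
width: 0.0178
```

>>> step_arm(increments="-0.01 0 0.1 0 0 0; 0 0 0 0 0 0; 0 0 0 0 0 0")

```text
time: 21.0
tool_pos: [0.5733, 0.0092, 0.1309]
ee_rot: [3.141, -0.099, 0.301]
wrist_force: [-0.3, -0.2, -7.1]
width: 0.0182
```

>>> step_arm(increments="-0.01 0 0.1 0 0 0; 0 0 0 0 0 0; 0 0 0 0 0 0")

```text
time: 21.3
tool_pos: [0.5734, 0.0092, 0.1308]
ee_rot: [3.141, -0.1, 0.302]
wrist_force: [-1.8, 0.7, -1.2]
width: 0.0177
```

```bash
python3 -c "
from h import *
o=where(); print(np.round(o['wrist_torque'],2))"
```

```text
t 21.3 TCP in fixture mm [  3.3 -84.8] z 130.8 tool z lean (fx,fy) [ 0.0995 -0.0007] tool x heading rel fx 0.07 f [-1.5  1.2] -1.2 w 17.7 q6 1.16
[0.02 0.58 0.06]
```

>>> step_arm(increments="-0.01 0 0.08 0 0 0; 0 0 0 0 0 0; 0 -0.5 0 0 0 0; 0 -1 0 0 0 0; 0 0 0 0 0 0")

```text
time: 21.8
tool_pos: [0.5705, 0.0232, 0.1307]
ee_rot: [3.138, -0.103, 0.302]
wrist_force: [0.3, -3.0, 2.4]
width: 0.0182
```

```bash
python3 -c "
from h import *
where()"
```

```text
t 21.8 TCP in fixture mm [  4.6 -70.7] z 130.7 tool z lean (fx,fy) [ 0.1033 -0.0039] tool x heading rel fx 0.1 f [-0.6 -2.9] 2.4 w 18.2 q6 1.19
```

>>> step_arm(increments="-0.05 -1.2 0 0 0 0; 0 -1.5 0 0 0 0; 0 -1.5 0 0 0 0; 0 -1.2 0 0 0 0; 0 0 0 0 0 0")

```text
time: 22.3
tool_pos: [0.5535, 0.0757, 0.1306]
ee_rot: [3.14, -0.103, 0.303]
wrist_force: [0.7, -2.2, 6.1]
width: 0.0177
```

>>> step_arm(increments="0 0 0 0 0 0; 0 0 0 0 0 0")

```text
time: 22.5
tool_pos: [0.5535, 0.0755, 0.1306]
ee_rot: [3.142, -0.103, 0.302]
wrist_force: [0.4, -0.9, 5.7]
width: 0.0177
```

```bash
python3 -c "
from h import *
where()"
```

```text
t 22.5 TCP in fixture mm [  3.9 -15.7] z 130.6 tool z lean (fx,fy) [1.027e-01 1.000e-04] tool x heading rel fx 0.08 f [ 0.2 -1. ] 5.7 w 17.7 q6 1.28
```

>>> step_arm(increments="0 -0.8 0 0 0 0; 0 -0.6 0 0 0 0; 0 -0.4 0 0 0 0; 0 0 0 0 0 0; 0 0 0 0 0 0")

```text
time: 23.0
tool_pos: [0.5488, 0.0906, 0.1306]
ee_rot: [3.137, -0.103, 0.301]
wrist_force: [1.0, -5.4, 5.7]
width: 0.018
```

>>> step_arm(increments="0 -0.2 0 0 0 0; 0 -0.2 0 0 0 0; 0 0 0 0 0 0; 0 0 0 0 0 0")

```text
time: 23.4
tool_pos: [0.5478, 0.0938, 0.1307]
ee_rot: [3.136, -0.103, 0.301]
wrist_force: [0.5, -5.5, 4.0]
width: 0.0181
```

>>> step_arm(increments="0 -0.15 0 0 0 0; 0 -0.1 0 0 0 0; 0 0 0 0 0 0; 0 0 0 0 0 0")

```text
time: 23.8
tool_pos: [0.5474, 0.0952, 0.1307]
ee_rot: [3.134, -0.103, 0.301]
wrist_force: [2.1, -8.0, 5.0]
width: 0.0184
```

```bash
python3 -c "
from h import *
where()"
```

```text
t 23.8 TCP in fixture mm [3.8 5. ] z 130.7 tool z lean (fx,fy) [ 0.1025 -0.0075] tool x heading rel fx 0.02 f [-0.4 -8.2] 5.0 w 18.4 q6 1.33
```

>>> step_arm(increments="0 -0.2 -0.05 0 0 0; 0 -0.2 0 0 0 0; 0 0 0 0 0 0; 0 0 0 0 0 0")

```text
time: 24.2
tool_pos: [0.5458, 0.0994, 0.1307]
ee_rot: [3.135, -0.102, 0.301]
wrist_force: [1.9, -7.6, 4.0]
width: 0.018
```

>>> step_arm(increments="0 -0.2 0 0 0 0; 0 -0.1 0 0 0 0; 0 0 0 0 0 0; 0 0 0 0 0 0")

```text
time: 24.6
tool_pos: [0.545, 0.1021, 0.1307]
ee_rot: [3.135, -0.102, 0.301]
wrist_force: [1.6, -7.0, 3.8]
width: 0.0179
```

```bash
python3 -c "
from h import *
where()
o,im=snap('wrist','w9')
import json; json.dump({k:np.array(v).tolist() for k,v in o.items()},open('w9.json','w'))
"
```

```text
t 24.6 TCP in fixture mm [ 3.6 12.3] z 130.7 tool z lean (fx,fy) [ 0.1019 -0.0068] tool x heading rel fx 0.02 f [-0.6 -7.1] 3.8 w 17.9 q6 1.34
```

>>> step_arm(increments="0 -0.15 0 0 0 0; 0 0 0 0 0 0; 0 0 0 0 0 0")

```text
time: 24.95
tool_pos: [0.5448, 0.1028, 0.1308]
ee_rot: [3.133, -0.102, 0.3]
wrist_force: [3.6, -8.7, 4.1]
width: 0.0183
```

>>> step_arm(increments="0 -0.15 0 0 0 0; 0 0 0 0 0 0; 0 0 0 0 0 0")

```text
time: 25.25
tool_pos: [0.5447, 0.1034, 0.1308]
ee_rot: [3.131, -0.102, 0.3]
wrist_force: [3.2, -9.8, 4.3]
width: 0.0183
```

>>> step_arm(increments="0 -0.15 0 0 0 0; 0 0 0 0 0 0; 0 0 0 0 0 0")

```text
time: 25.55
tool_pos: [0.5445, 0.1041, 0.1309]
ee_rot: [3.13, -0.103, 0.3]
wrist_force: [4.4, -11.4, 3.4]
width: 0.0185
```

```bash
python3 -c "
from h import *
where()
"
```

```text
t 25.55 TCP in fixture mm [ 3.8 14.4] z 130.9 tool z lean (fx,fy) [ 0.1024 -0.0119] tool x heading rel fx 0.01 f [  0.8 -12.2] 3.4 w 18.5 q6 1.35
```

The force is now climbing, 7 to 12 N, with little travel, so the bushing should be against the stop. I'll check numerically where the bushing's far end lies along its top line, before and after this last push.

Run:
```python
from h import *
import json
o,im=snap('wrist','w10'); json.dump({k:np.array(v).tolist() for k,v in o.items()},open('w10.json','w'))
ys=np.arange(.080,.122,.002)
for f,ob in [("w9",json.load(open("w9.json"))),("w10",o)]:
    g=cv2.imread(f"pics/{f}.png",0).astype(np.float32)
    px=proj("wrist",[[*fix(y),.094] for y in ys],ob).astype(np.float32)
    v=cv2.remap(g,px[:,0][None],px[:,1][None],cv2.INTER_LINEAR)[0]; print(f,px[0].round(0),px[-1].round(0),[(int(round(y*1000)),int(a)) for y,a in zip(ys,v)])
# same from top camera
t,imt=snap('top','top2'); g=cv2.cvtColor(imt,cv2.COLOR_RGB2GRAY).astype(np.float32)
px=proj("top",[[*fix(y),.094] for y in ys]).astype(np.float32); print("top",cv2.remap(g,px[:,0][None],px[:,1][None],cv2.INTER_LINEAR)[0].astype(int))
```

```text
w9 [231. 234.] [184. 233.] [(80, 132), (82, 131), (84, 131), (86, 131), (88, 129), (90, 128), (92, 129), (94, 129), (96, 131), (98, 124), (100, 67), (102, 58), (104, 72), (106, 173), (108, 163), (110, 114), (112, 109), (114, 109), (116, 110), (118, 111), (120, 111)]
w10 [234. 234.] [186. 233.] [(80, 130), (82, 130), (84, 131), (86, 130), (88, 131), (90, 128), (92, 130), (94, 129), (96, 130), (98, 126), (100, 76), (102, 56), (104, 61), (106, 147), (108, 188), (110, 120), (112, 112), (114, 108), (116, 110), (118, 109), (120, 110)]
top [45 42 40 38 39 45 54 68 79 89 92 92 83 73 60 54 56 67 82 89 97]
```

The bushing's far end is at fixture y ≈ 99.5 mm and did not change over the last push, so it is home against the stop. I'll back the push off about 3 mm to relax the arm, then check.

>>> step_arm(increments="0 0.15 0 0 0 0; 0 0.15 0 0 0 0; 0 0 0 0 0 0; 0 0 0 0 0 0")

```text
time: 26.05
tool_pos: [0.5448, 0.1029, 0.1307]
ee_rot: [3.134, -0.102, 0.3]
wrist_force: [1.8, -8.3, 4.2]
width: 0.0178
```

```bash
python3 -c "
from h import *
o=where(); print(np.round(o['wrist_torque'],2))
"
```

```text
t 26.05 TCP in fixture mm [ 3.6 13.1] z 130.7 tool z lean (fx,fy) [ 0.1019 -0.008 ] tool x heading rel fx 0.01 f [-0.8 -8.5] 4.2 w 17.8 q6 1.34
[-2.25 -0.82 -0.21]
```

>>> step_arm(increments="0 0.15 0 0 0 0; 0 0.1 0 0 0 0; 0 0 0 0 0 0; 0 0 0 0 0 0")

```text
time: 26.45
tool_pos: [0.5449, 0.102, 0.1306]
ee_rot: [3.137, -0.102, 0.301]
wrist_force: [1.1, -4.3, 4.6]
width: 0.0179
```

```bash
python3 -c "
from h import *
o=where(); print(np.round(o['wrist_torque'],2))
"
```

```text
t 26.45 TCP in fixture mm [ 3.5 12.2] z 130.6 tool z lean (fx,fy) [ 0.1016 -0.0048] tool x heading rel fx 0.02 f [-0.2 -4.5] 4.6 w 17.9 q6 1.34
[-1.47 -0.55 -0.17]
```

A light push of 4.5 N remains. Now the quarter turn about the clamp's vertical axis, which in tool axes is (0.1, 0, −0.995), with a small offset correction.

>>> step_arm(increments="0 -0.046 0 0.0142 0 -0.1421; 0 -0.046 0 0.0142 0 -0.1421; 0 -0.046 0 0.0142 0 -0.1421; 0 -0.046 0 0.0142 0 -0.1421; 0 0 0 0 0 0")

```text
time: 26.95
tool_pos: [0.5451, 0.1041, 0.1306]
ee_rot: [3.136, -0.101, 0.874]
wrist_force: [2.9, -3.9, 3.1]
width: 0.0182
```

```bash
python3 -c "
from h import *
o=where(); print(np.round(o['wrist_torque'],2))
"
```

```text
t 26.95 TCP in fixture mm [ 4.3 14.2] z 130.6 tool z lean (fx,fy) [0.0882 0.0502] tool x heading rel fx 32.87 f [ 1.6 -4.6] 3.1 w 18.2 q6 0.73
[-1.09 -1.04 -0.08]
```

>>> step_arm(increments="-0.03 -0.046 0 0.0142 0 -0.1421; -0.03 -0.046 0 0.0142 0 -0.1421; 0 -0.046 0 0.0142 0 -0.1421; 0 -0.046 0 0.0142 0 -0.1421; 0 0 0 0 0 0")

```text
time: 27.45
tool_pos: [0.5432, 0.105, 0.1307]
ee_rot: [3.136, -0.099, 1.445]
wrist_force: [2.1, -3.9, 4.2]
width: 0.0178
```

>>> step_arm(increments="0 -0.046 0 0.0142 0 -0.1421; 0 -0.046 0 0.0142 0 -0.1421; 0 -0.046 0 0.0142 0 -0.1421; 0 0 0 0 0 0; 0 0 0 0 0 0")

```text
time: 27.95
tool_pos: [0.5415, 0.1053, 0.1308]
ee_rot: [3.137, -0.097, 1.871]
wrist_force: [3.8, -3.7, 4.3]
width: 0.0176
```

```bash
python3 -c "
from h import *
o=where(); print(np.round(o['wrist_torque'],2))
o,im=snap('wrist','w11')
"
```

```text
t 27.95 TCP in fixture mm [ 1.2 16.4] z 130.8 tool z lean (fx,fy) [0.005  0.0968] tool x heading rel fx 90.02 f [ 2.5 -4.7] 4.3 w 17.6 q6 -0.27
[-0.79 -1.02 -0.06]
```

The turn is complete: heading 90.0°, still gripped flush. I'll relax the side forces, release and back off upwards.

>>> step_arm(increments="-0.15 0.1 0 0 0 0; 0 0 0 0 0 0; 0 0 0 0 0 0")

```text
time: 28.3
tool_pos: [0.5419, 0.105, 0.1307]
ee_rot: [3.138, -0.099, 1.872]
wrist_force: [1.7, -2.3, 5.7]
width: 0.018
```

>>> step_arm(increments="0 0 0 0 0 0; 0 0 0 0 0 0; 0 0 0 0 0 0; 0 0 0 0 0 0; 0 0 0 0 0 0", claw=-1)

```text
time: 28.8
tool_pos: [0.5399, 0.1051, 0.1287]
ee_rot: [-3.14, -0.1, 1.872]
wrist_force: [-0.3, 0.5, 0.6]
width: 0.0545
```

>>> step_arm(increments="0 0 0 0 0 0; 0 0 0 0 0 0; 0 0 0 0 0 0; 0 0 0 0 0 0; 0 0 0 0 0 0")

```text
time: 29.3
tool_pos: [0.5404, 0.1049, 0.1293]
ee_rot: [-3.141, -0.099, 1.872]
wrist_force: [-0.1, -0.6, 0.3]
width: 0.0927
```

```bash
python3 -c "
from h import *
o=where()
o,im=snap('wrist','w12')
"
```

```text
t 29.3 TCP in fixture mm [ 0.  16.3] z 129.3 tool z lean (fx,fy) [-0.0007  0.0989] tool x heading rel fx 90.07 f [-0.3 -0.5] 0.3 w 92.7 q6 -0.28
```

Free of contact. I'll retreat up along the fingers and make one composite picture for the final check.

>>> step_arm(increments="0 0 -1.5 0 0 0; 0 0 -3 0 0 0; 0 0 -4 0 0 0; 0 0 -4 0 0 0; 0 0 -4 0 -0.099 0")

```text
time: 29.85
tool_pos: [0.5458, 0.0866, 0.2956]
ee_rot: [-3.141, 0.003, 1.867]
wrist_force: [0.6, -0.1, -0.7]
width: 0.094
```

>>> step_arm(increments="-1.5 0 0 0 0 0; 0 0 0 0 0 0; 0 0 0 0 0 0; 0 0 0 0 0 0; 0 0 0 0 0 0")

```text
time: 30.35
tool_pos: [0.5492, 0.0749, 0.2917]
ee_rot: [-3.138, -0.001, 1.872]
wrist_force: [-0.4, 0.4, -0.1]
width: 0.0942
```

Run:
```python
from h import *
import json
where()
o,im=snap('wrist','w13'); json.dump({k:np.array(v).tolist() for k,v in o.items()},open('w13.json','w'))
_,s=snap('side','side3'); _,t=snap('top','top3')
# predicted pixels in wrist: foot axis(at flange top z=.036), dot z=.168, barrel top z=.122, far bushing end
P=[[*fix(.011),.036],[*fix(.011),.168],[*fix(.049),.122],[*fix(.100),.094],[*fix(.025),.094]]
print("pred wrist",proj("wrist",P,o).round(1).tolist()); print("pred side",proj("side",P).round(1).tolist())
a=cv2.resize(im[90:290,210:430,::-1],(440,400),interpolation=cv2.INTER_CUBIC)
b=cv2.resize(s[190:270,265:345,::-1],(355,400),interpolation=cv2.INTER_CUBIC)
c=cv2.resize(t[180:265,255:480,::-1],(440,195)); d=cv2.resize(s[190:310,245:420,::-1],(355,195))
cv2.imwrite("pics/final.png",np.vstack([np.hstack([a,b]),np.hstack([c,d])]))
```

```text
t 30.35 TCP in fixture mm [ -0.4 -14.9] z 291.7 tool z lean (fx,fy) [-0.0039  0.0013] tool x heading rel fx 90.05 f [-0.3  0.5] -0.1 w 94.2 q6 -0.27
pred wrist [[321.1, 155.4], [321.1, 171.0], [321.1, 130.9], [321.2, 88.2], [321.1, 149.6]]
pred side [[307.0, 225.8], [306.7, 195.6], [302.7, 202.6], [297.4, 204.0], [305.4, 211.3]]
```

View pics/final.png

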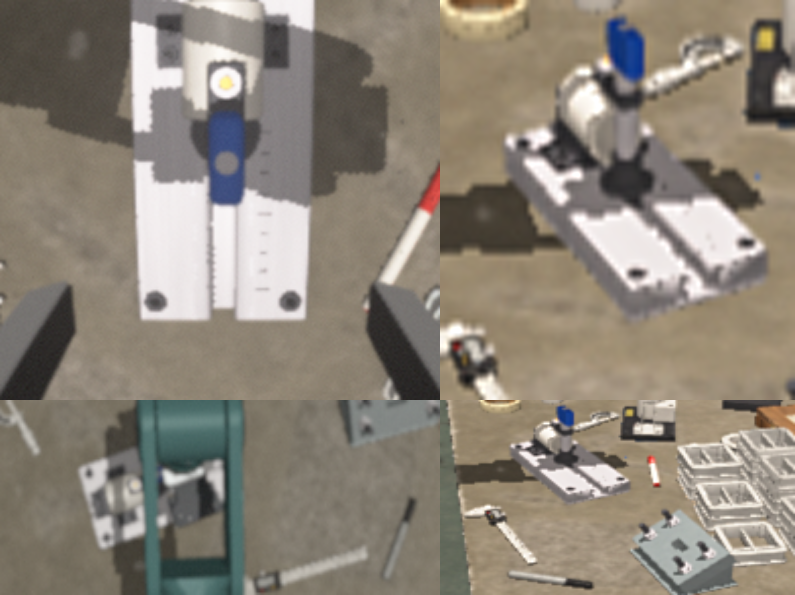

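The final picture shows the clamp upright in the slot with its arm along the V. The nose barrel is at wrist (323,131), against a predicted (321,131), over the bushing. The grip dot is at (323.5,171), against (321,171). Last I'll check the bushing's end and the bystanders, then hand in.

Run:
```python
from h import *
import json
o=json.load(open("w13.json")); g=cv2.imread("pics/w13.png",0).astype(np.float32)
ys=np.arange(.090,.112,.002); px=proj("wrist",[[*fix(y,.006),.093] for y in ys],o).astype(np.float32)
print([(int(round(y*1000)),int(a)) for y,a in zip(ys,cv2.remap(g,px[:,0][None],px[:,1][None],cv2.INTER_LINEAR)[0])])
a=cv2.imread("pics/side0.png",0);b=cv2.imread("pics/side3.png",0)
for n,P in [("caliper",[.39,-.14,0]),("micrometer",[.633,.341,0]),("red",[.705,.041,0]),("black",[.44,-.32,0])]:
    u,v=proj("side",P)[0].astype(int); r=np.s_[v-8:v+8,u-14:u+14]; print(n,(u,v),"mean abs change",np.abs(a[r].astype(int)-b[r]).mean().round(1))
where(); print(close_job())
```

```text
[(90, 219), (92, 239), (94, 241), (96, 240), (98, 225), (100, 153), (102, 122), (104, 118), (106, 114), (108, 104), (110, 94), (112, 110)]
caliper (np.int64(274), np.int64(269)) mean abs change 1.3
micrometer (np.int64(319), np.int64(206)) mean abs change 15.0
red (np.int64(350), np.int64(237)) mean abs change 1.7
black (np.int64(294), np.int64(298)) mean abs change 1.4
t 30.5 TCP in fixture mm [ -0.1 -15. ] z 292.6 tool z lean (fx,fy) [-0.0023  0.0006] tool x heading rel fx 90.07 f [ 0.1 -0.5] 0.5 w 94.2 q6 -0.27
the job is handed in; nothing more can be done
None
```

I carried out every step of the job in the order asked and handed it in at 30.5 s, with the gripper open and touching nothing. No verdict is reported back.

- **Bushing:** I took the middle-sized lying bushing and laid it in the V, in line with it. The clamp then pushed it home. Its far end measured about y = 100 mm on the fixture, which is the stop face, both before and after I let go.
- **Clamp:** I drew it out of the rack along its own axis and dropped the T-head into the slot near y = −85 mm. I slid it home and turned it 90.0°. The last picture shows it upright, with its arm along the V and its nose over the top of the bushing.

Some checks disagreed or could not be made:
- The clamp pitched about 6° in the pads while carried, so I tilted the tool to bring it upright before lowering it.
- During the slide I pushed on to about 12 N after the bushing was already home, then backed off.
- The clamp ended about 2 mm to one side of the slot's centre, within the slot's play.
- I could not read the plunger travel or see the head under the slot's lips. That the nose is pressing and the head is locked is inferred from the pose.
- The caliper and both markers look unchanged. The image patch at the micrometer did change (15 grey levels against 1–2 for the others). The clamp now stands next to it in that view and probably explains it, since nothing was moved near the micrometer, but I did not confirm this.

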